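# Swing the orange dust cover off a mould block's port

## Robot

A 7-joint arm with a two-finger parallel gripper is mounted at the origin on the work surface. World frame = base frame: x ahead of the robot, y to its left, z up, the work surface at z = 0. Lengths are in m, angles in rad, forces in N, time in s.
With the tool pointing down it reaches from about 0.425 to 1.025 m from the base axis. Payload 3.6 kg.
Tool frame: the origin (TCP) lies at the very end of the fingers, on their centre line; the grasp point (between the pads) lies 19 mm behind it (env.grip_depth is the distance from the TCP to the grasp point, in m); z points along the fingers, y is the line along which they close (so a half turn about z gives the same grasp; the last joint's range is limited). The gripper opens to 85 mm and grips with 20 to 120 N. Pads are 22 mm wide; open, the fingers measure 114 mm over their backs; the gripper's body (76 mm by 85 mm) begins 54 mm behind the grasp point. The pads swing forward as they close: fully open they stand 13 mm farther back than shut.
Start: joints at [-1.44, 0.591, 0.048, 1.609, -0.033, 0.943, -0.034], TCP at [0.162, 0.707, 0.231] pointing down, gripper open.
Joint ranges: [-2.69, 2.69], [-0.47, 2.24], [-1.27, 1.36], [0.19, 2.51], [-1.53, 4.68], [0.08, 2.07], [-3.09, 3.09]. Speed limits (rad/s): [2.57, 2.57, 3.14, 3.14, 3.14, 3.14, 3.14].

## Interface

Orientations are given as a 3x3 rotation matrix whose columns are the frame's x, y, z axes.
In Python, from workcell import env gives the robot as it stands.
- The arm moves only by the tool move_arm, never from a script. Its argument "plan" is one flat list of numbers, 4 for each row, row after row: the shift along the tool's x, y, z in cm, then the turn about the tool's z in rad. A call has 1 to 20 rows; each row is the pose to reach, as a shift and turn from the pose commanded when the call began, along the tool's axes at that moment; what a row does not reach only later rows make up. A row lasts 1/10 s, in which the tool goes at most 50 mm and 8.59 degrees, less where a joint would pass 70% of its speed; a pose out of reach is approached as far as the arm can. A call with a gripper value outside its range is refused whole. "hand" is the finger opening in cm, from 0 to 8.54, set as the call begins (left out, the last holds). The fingers move at their own pace and stop on an object; "force" is the grip in N (left out, the last holds). Time passes only in rows, so rows that repeat a pose let the fingers close. It gives the time, the measured TCP pose, the force, the opening and the grip force at its end, in the units of the state.
- env.state(): the state, without advancing time (a new reading comes with each control period).
- env.read_camera(name): name is "scene" or "top" or "wrist"; returns the picture (384x512x3 uint8, red, green, blue); there is no depth.
- env.get_calibration(name): a dict with "fx", "fy", "cx", "cy" (pixels), "distortion" ([k1, k2, p1, p2, k3] as OpenCV has them; the pictures are not rectified), "R" (3x3) and "t" (3): a world point X has camera coordinates R X + t; the wrist camera has in their place "T_tool_cam" (4x4, takes a point from camera to tool coordinates, whose origin is the TCP and whose axes are the flange's). Camera axes: x right, y down, z forward; pixel columns grow to the right and rows downward; lengths in m; the calibration is good to about 2 mm. A picture is of the moment at which its call begins: read the wrist's pose just before it. get_calibration takes no time and is no camera call.
- env.job_done(): hands the job in; it is judged then, once.
The state is a dict: "clock": time; "qpos": joint angles; "qvel": joint speeds; "tau": joint torques, N m; "tcp_pos": TCP position; "ee_rot": TCP orientation; "contact_force": force on the tool from outside, world axes, zero at the start; "wrist_torque": the same for the moment, N m; "opening": finger opening in m; "gripper_force": force on a finger pad.
Only numpy, scipy, OpenCV 4.12 (cv2) and the standard library are available. Lean on these libraries where they do the work, as an engineer would, in place of code of your own. Each camera call takes 0.05 s, during which the arm holds its last target. There are 200 camera calls.

## Task

Two steel mould blocks are on the bench, each with a port in its top closed by a dust cover that swivels on a single pin. Swing the orange cover aside by about a quarter turn (counter-clockwise seen from above, the only way it goes), so that its port lies open, and leave it there at rest; leave the blue cover as it is.

Things in the scene. Friction and masses are not known exactly. Their poses are not given: they have to be found in the camera images.
- orange_cover (a joint): swivel angle (rad) of the orange cover on its upright pin: 0 = shut against a stop, grows counter-clockwise seen from above, 1.95 = open stop; starts at 0 to 0.25. Stiff (0.1 N m, 1 to 2 N at the knob): stays where left. Flat plate 5 mm thick, top 67.5 mm above the bench: a 24 mm wide arm, a 46 mm disc centred 65 mm from the pin, then a 26 mm round tab with the knob 90 mm from the pin.
- orange_knob (a point): point on the axis of the orange cover's upright round black knob, 92.5 mm above the bench. The knob is 18 mm in diameter and reaches from the cover's top face (67.5 mm) to 107.5 mm above the bench. The point turns with the cover: y points from knob to pin, z up.
- orange_pin (a point): point on the orange cover's upright pivot pin, 67.5 mm above the bench; its 13 mm steel head stands 6 mm higher. The knob circles it at 90 mm radius. The dark steel block below is fixed, 120 x 140 x 60 mm high; its port is a 30 mm bore with brass rim, 65 mm from the pin, under the disc at angle 0. Two 9 mm stop posts near the pin reach 72 mm above the bench.
- blue_knob (a point): the like point on the knob of the other block's cover, 92.5 mm above the bench; block, cover and knob are alike in every size, but the cover is blue. It is to be left as it is. The blocks stand 0.2 m or more apart, centre to centre; either may be the left one.
Not all that is in view belongs to the job. Leave any green, turquoise or white look-alike of the part that bears orange_cover alone.

How it is judged:
By the outcome, as a careful person would: the job done as asked, in the order asked, and still so for the second after the job is handed in, with the robot touching nothing.
It also fails if it takes over 35 s, if anything falls off the work surface, if the arm or the gripper's body presses on something with over 40 N, if the wrist force passes 120 N, or if a joint passes its speed limit or range.

## Working session

There is one attempt and no reset: what is moved stays moved. The work goes in short steps, Python scripts to look and compute and a tool call to move; the robot and the scene stay as the last step left them, time stands still between calls to the robot, and variables do not carry over. Pictures are saved under pics/ and viewed, at most 10 in all, crops included, and the job is handed in when it is done.

Besides the shell and the picture viewer there is one more tool, called in YAML: its name, and indented under it one key for each argument. move_arm: Moves the arm, as the interface text tells. Its arguments: {"type":"object","properties":{"plan":{"type":"array"},"hand":{"type":"number"},"force":{"type":"number"}},"required":["plan"]}

```bash
mkdir -p pics; cat > h.py <<'E'
import numpy as np, cv2
from workcell import env
def ray(c,uv):
    K=np.array([[c["fx"],0,c["cx"]],[0,c["fy"],c["cy"]],[0,0,1]])
    p=cv2.undistortPoints(np.array([[uv]],float),K,np.array(c["distortion"],float))[0,0]
    R=np.array(c["R"]);t=np.array(c["t"]); return -R.T@t, R.T@np.array([p[0],p[1],1])
def plane(c,uv,z):
    o,d=ray(c,uv); return o+d*(z-o[2])/d[2]
E
python3 - <<'E'
from h import *
s=env.state();print(s["clock"],s["tcp_pos"],s["ee_rot"],s["contact_force"])
a=env.read_camera("top");b=env.read_camera("scene")
for n,i in(("top",a),("scene",b)): cv2.imwrite(f"pics/{n}.png",i[:,:,::-1])
E
```

```text
0.0 [0.16139843 0.70594968 0.23013372] [[-9.74871009e-01  2.22769788e-01 -3.70133922e-04]
 [ 2.22770049e-01  9.74868389e-01 -2.26499217e-03]
 [-1.43739965e-04 -2.29052995e-03 -9.99997366e-01]] [ 0.71544878  0.07958194 -0.43287894]
```

View pics/top.png

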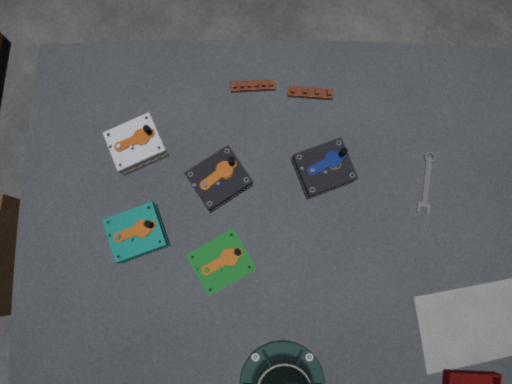

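View pics/scene.png

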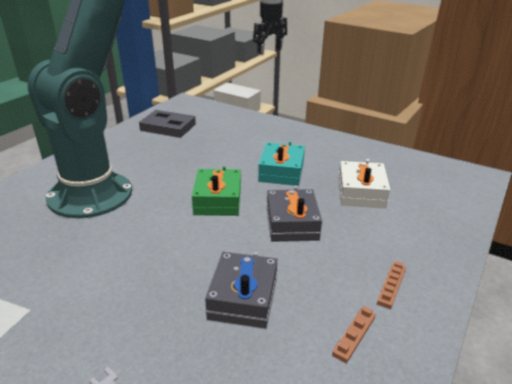

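Five look-alikes in the top view: white (135,140), dark steel with orange cover (218,178), turquoise (135,232), green (221,262), and dark steel with blue cover (325,167). Only (218,178) is a dark steel block with an orange cover, so it's the target. I'll confirm it in a crop and measure.

```bash
python3 - <<'E'
from h import *
for n,(x0,x1,y0,y1) in (("top",(180,260,140,215)),("scene",(262,326,182,242))):
    im=cv2.imread(f"pics/{n}.png"); c=env.get_calibration(n)
    cr=im[y0:y1,x0:x1]; big=cv2.resize(cr,None,fx=5,fy=5,interpolation=cv2.INTER_CUBIC)
    cv2.imwrite(f"pics/c_{n}.png",big)
    print(n,"cam",-np.array(c["R"]).T@np.array(c["t"]))
    hsv=cv2.cvtColor(cr,cv2.COLOR_BGR2HSV)
    m=cv2.inRange(hsv,(5,150,120),(20,255,255))
    ys,xs=np.nonzero(m);p=np.c_[xs+x0,ys+y0]
    P=np.array([plane(c,q,.0675)[:2] for q in p.astype(float)])
    mu=P.mean(0);u=np.linalg.svd(P-mu,full_matrices=False)[2][0];s=(P-mu)@u
    print("orange",len(p),mu,u,s.min(),s.max(),"ang",np.degrees(np.arctan2(u[1],u[0])))
    k=(cr.max(2)<28).astype(np.uint8);nn,l,st,ce=cv2.connectedComponentsWithStats(k)
    for i in range(1,nn):
        if st[i,4]>12: print("dark",st[i],ce[i]+[x0,y0],plane(c,ce[i]+[x0,y0],.0875))
a=cv2.imread("pics/c_top.png");b=cv2.imread("pics/c_scene.png")
h=max(a.shape[0],b.shape[0]);f=lambda i:cv2.copyMakeBorder(i,0,h-i.shape[0],0,0,0)
cv2.imwrite("pics/c.png",np.hstack([f(a),f(b)]))
E
```

```text
top cam [0.30639748 0.08332826 1.09353986]
orange 269 [0.54327092 0.16470476] [-0.65054167  0.75947056] -0.04494469026390361 0.06213081843749691 ang 130.582453744024
scene cam [ 0.93661462 -0.69629298  0.70699871]
orange 213 [0.54719103 0.15977941] [ 0.6132835  -0.78986287] -0.05605233941777629 0.0499406055451907 ang -52.17269819070367
dark [37 20  4 12 37] [300.16216216 207.13513514] [0.57376767 0.13266292 0.0875    ]
```

View pics/c.png

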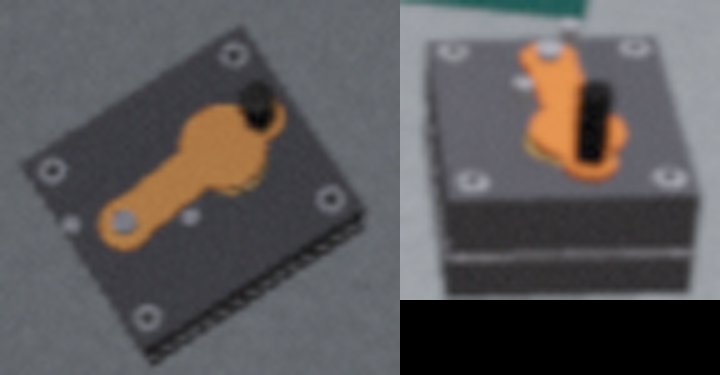

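The crop confirms dark block, orange cover; crop pixels: pin head (123,221) and knob top (257,93) in the top view, and pin head (548,48) and knob top (597,88) in the scene view. A bit of brass rim shows, so it's slightly open.

```bash
python3 - <<'E'
from h import *
T=env.get_calibration("top");S=env.get_calibration("scene")
f=lambda u,v,x0,y0:np.array([(u+.5)/5-.5+x0,(v+.5)/5-.5+y0])
def tri(a,b):
    (o,d),(p,e)=ray(T,a),ray(S,b);d/=np.linalg.norm(d);e/=np.linalg.norm(e)
    s=np.linalg.lstsq(np.c_[d,-e],p-o,rcond=None)[0];x,y=o+s[0]*d,p+s[1]*e
    return (x+y)/2,np.linalg.norm(x-y)
pt,ps=f(123,221,180,140),f(148,48,262,182)
kt,ks=f(257,93,180,140),f(197,88,262,182)
pins=plane(T,pt,.0735),plane(S,ps,.0735);kn=plane(T,kt,.1075),plane(S,ks,.1075)
kb=plane(T,f(258,116,180,140),.069)
print("pin",*pins,tri(pt,ps));print("knob",*kn,tri(kt,ks));print("base top-view",kb)
pin=np.mean(pins,0)[:2]
K=np.mean([kn[0],kn[1],[*plane(S,[300.16,207.13],.0875)]],0)[:2]
v=K-pin;print("r",np.linalg.norm(v),"ang",np.degrees(np.arctan2(v[1],v[0])),pin,K)
# block edge direction via top-view corner screws
P=[plane(T,f(u,w,180,140),.06)[:2] for u,w in((233,54),(330,199),(147,317),(52,171))]
for i in range(4):
    d=P[(i+1)%4]-P[i];print(P[i],np.linalg.norm(d),np.degrees(np.arctan2(d[1],d[0])))
# blue knob
s=env.state();print(s["tcp_pos"],np.degrees(np.arctan2(*s["ee_rot"][1::-1,0])))
E
```

```text
pin [0.51083831 0.20578868 0.0735    ] [0.51489026 0.20320065 0.0735    ] (array([0.51225254, 0.20668726, 0.07047145]), np.float64(0.0018861558494777972))
knob [0.57053653 0.13556053 0.1075    ] [0.57271453 0.13622289 0.1075    ] (array([0.5716329 , 0.13617004, 0.10687311]), np.float64(0.0021180824778204385))
base top-view [0.56838576 0.13687254 0.069     ]
r 0.0916034745412572 ang -49.51725939860411 [0.51286429 0.20449466] [0.572335   0.13482092]
[0.60466109 0.15122509] 0.09450997086533378 -146.31264663874802
[0.52602156 0.09880411] 0.11393496777941646 123.78225422727111
[0.46266937 0.19350193] 0.09356780395499047 33.98865620694643
[0.54025095 0.24580902] 0.11443245764115013 -55.745762933641316
[0.16144292 0.70604036 0.23026798] 167.12179214611118
```

move_arm:
  plan: [-2, -1.8, 0, 0.05, -5, -4.4, 0, 0.15, -8.5, -7.5, 0, 0.25, -12, -10.6, 0, 0.35, -15.5, -13.7, 0, 0.45, -19, -16.8, 0, 0.55, -22.5, -19.8, 0, 0.64, -26, -22.9, 0, 0.64, -29.5, -26, 0, 0.64, -33, -29, 0, 0.64, -36.5, -32, 0, 0.64, -40, -35.2, 0, 0.64, -43.5, -38.3, 0, 0.64, -47, -41.4, 0, 0.64, -50, -44, 0, 0.64, -52, -45.8, 0, 0.64, -52.8, -46.5, 0, 0.64, -52.8, -46.5, 0, 0.64, -52.8, -46.5, 0, 0.64]
  hand: 3.0

```text
clock: 2.0
tcp_pos: [0.5715, 0.1375, 0.2309]
ee_rot: [[-0.65, 0.76, -0.002], [0.76, 0.65, 0.001], [0.002, -0.001, -1.0]]
contact_force: [-0.4, 0.1, 0.3]
opening: 0.0301
gripper_force: 0.0
```

```bash
cat > w.py <<'E'
from h import *
def wcal(s):
    c=dict(env.get_calibration("wrist"));M=np.eye(4);M[:3,:3]=s["ee_rot"];M[:3,3]=s["tcp_pos"]
    W=np.linalg.inv(M@np.array(c["T_tool_cam"]));c["R"]=W[:3,:3];c["t"]=W[:3,3];return c
E
python3 - <<'E'
from w import *
s=env.state();c=wcal(s);i=env.read_camera("wrist")
cv2.imwrite("pics/w1.png",i[:,:,::-1]);np.savez("w1.npz",p=s["tcp_pos"],r=s["ee_rot"])
print(s["clock"],s["tcp_pos"],s["ee_rot"],s["opening"],s["qpos"])
for p in([.5125,.205,.0735],[.5715,.135,.1075]):
    K=np.array([[c["fx"],0,c["cx"]],[0,c["fy"],c["cy"]],[0,0,1]])
    print(cv2.projectPoints(np.array([p]),cv2.Rodrigues(c["R"])[0],c["t"],K,np.array(c["distortion"],float))[0])
E
```

```text
2.0 [0.57153074 0.13754614 0.23088081] [[-6.50264784e-01  7.59705808e-01 -1.67215973e-03]
 [ 7.59705566e-01  6.50266580e-01  9.10006477e-04]
 [ 1.77868679e-03 -6.78603888e-04 -9.99998188e-01]] 0.030078387760228975 [-0.52363076  0.43196672  0.28699978  1.93374752 -0.1678081   0.80000175
  0.56383049]
[[[260.4451097   73.53031546]]]
[[[259.56484582 187.38050142]]]
```

View pics/w1.png

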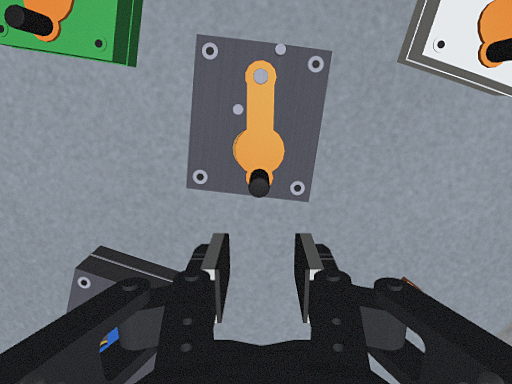

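The wrist view shows the knob top at (259,185) and the pin at (260,76), within 3 px of prediction, with the pads straddling the knob. Descend to cage it.

move_arm:
  plan: [0, -0.1, 2, 0, 0, -0.1, 5, 0, 0, -0.1, 8, 0, 0, -0.1, 10, 0, 0, -0.1, 12, 0, 0, -0.1, 13.5, 0, 0, -0.1, 14.5, 0, 0, -0.1, 15.1, 0, 0, -0.1, 15.1, 0, 0, -0.1, 15.1, 0]
  hand: 3.0

```text
clock: 3.05
tcp_pos: [0.5724, 0.1353, 0.0809]
ee_rot: [[-0.649, 0.761, 0.001], [0.761, 0.649, 0.0], [-0.0, 0.001, -1.0]]
contact_force: [-1.6, -0.9, 0.0]
opening: 0.03
gripper_force: 0.0
```

move_arm:
  plan: [0, 0, 0, 0, 0, 0, 0, 0, 0, 0, 0, 0]
  hand: 2.4
  force: 20

```text
clock: 3.35
tcp_pos: [0.5722, 0.1351, 0.0808]
ee_rot: [[-0.649, 0.761, 0.001], [0.761, 0.649, 0.0], [-0.0, 0.001, -1.0]]
contact_force: [0.0, -0.4, 0.1]
opening: 0.0239
gripper_force: 0.0
```

move_arm:
  plan: [0.03, 0.73, 0, -0.08, 0.12, 1.45, 0, -0.16, 0.26, 2.16, 0, -0.24, 0.46, 2.86, 0, -0.32, 0.72, 3.54, 0, -0.4, 1.03, 4.2, 0, -0.48, 1.39, 4.83, 0, -0.56, 1.8, 5.43, 0, -0.64, 2.26, 6.0, 0, -0.72, 2.76, 6.53, 0, -0.8, 3.3, 7.01, 0, -0.88, 3.88, 7.45, 0, -0.96, 4.49, 7.85, 0, -1.04, 5.14, 8.19, 0, -1.12, 5.8, 8.48, 0, -1.2, 6.49, 8.72, 0, -1.28, 7.2, 8.9, 0, -1.36, 7.91, 9.02, 0, -1.44, 8.64, 9.09, 0, -1.52, 8.64, 9.09, 0, -1.52]

```text
clock: 5.35
tcp_pos: [0.5847, 0.2604, 0.0805]
ee_rot: [[-0.792, -0.61, -0.0], [-0.61, 0.792, 0.0], [-0.0, 0.0, -1.0]]
contact_force: [-0.1, -0.1, 0.8]
opening: 0.024
gripper_force: 0.0
```

```bash
python3 - <<'E'
from w import *
s=env.state();print(s["clock"],s["tcp_pos"],s["contact_force"])
a=env.read_camera("wrist");b=env.read_camera("scene")
big=cv2.resize(b[150:300,200:340],None,fx=2.56,fy=2.56)
cv2.imwrite("pics/w2.png",np.hstack([a[:,:400],big[:384]])[:,:,::-1])
E
```

```text
5.35 [0.58470377 0.26035709 0.08047668] [-0.13243354 -0.07744279  0.81224453]
```

View pics/w2.png

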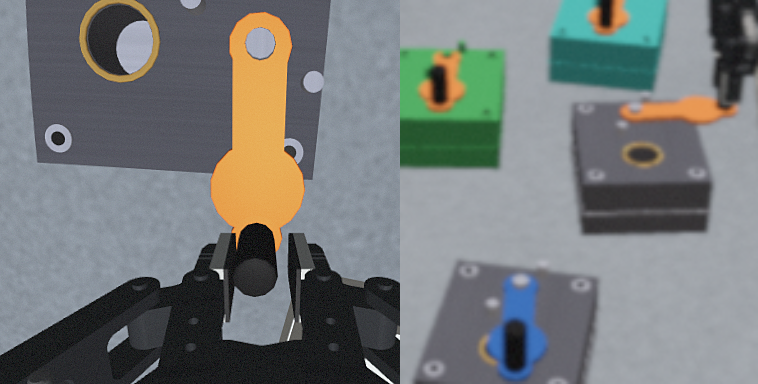

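The port (119,40) is fully open, the cover has swung about a quarter turn, and the knob sits free between the pads. Now open the fingers and lift straight off.

move_arm:
  plan: [0, 0, 0, 0, 0, 0, 0, 0, 0, 0, 0, 0, 0, 0, -1, 0, 0, 0, -3, 0, 0, 0, -6, 0, 0, 0, -9, 0, 0, 0, -12, 0, 0, 0, -14, 0, 0, 0, -15, 0, 0, 0, -15, 0, 0, 0, -15, 0]
  hand: 3.2

```text
clock: 6.65
tcp_pos: [0.5845, 0.2594, 0.2297]
ee_rot: [[-0.793, -0.609, -0.001], [-0.609, 0.793, -0.001], [0.001, 0.0, -1.0]]
contact_force: [-0.0, -0.5, -0.3]
opening: 0.032
gripper_force: 0.0
```

```bash
python3 - <<'E'
from w import *
s=env.state();c=wcal(s);i=env.read_camera("wrist");cv2.imwrite("pics/w3.png",i[:,:,::-1])
print(s["clock"],s["tcp_pos"],s["contact_force"])
m=cv2.inRange(cv2.cvtColor(i,cv2.COLOR_RGB2HSV),(5,150,120),(20,255,255))
n,l,st,ce=cv2.connectedComponentsWithStats(m)
for k in range(1,n):
    if st[k,4]>300:
        ys,xs=np.nonzero(l==k);P=np.array([plane(c,[x,y],.0675)[:2] for x,y in zip(xs[::5],ys[::5])]).astype(float)
        u=np.linalg.svd(P-P.mean(0),full_matrices=False)[2][0];print(P.mean(0),np.degrees(np.arctan2(u[1],u[0])))
E
```

```text
6.65 [0.58447028 0.25943829 0.22965279] [-0.01249293 -0.47026056 -0.31549466]
[0.5482637 0.2286232] 36.14896647135743
[0.40006716 0.36857649] 115.30035051393048
```

View pics/w3.png

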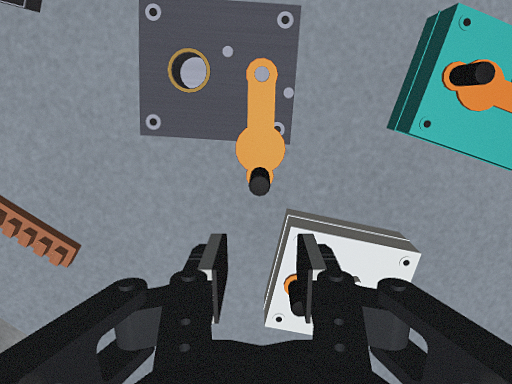

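The wrist view shows the port open at (189,70), and the cover at rest at 36° (about 1.6 rad), with the gripper clear of it. Handing in.

```bash
python3 -c "
from workcell import env
print(env.job_done())"
```

```text
the job is handed in; nothing more can be done
None
```

I swung the orange cover about 1.6 rad (a quarter turn) counter-clockwise, so its port lies fully open with the cover at rest and the gripper clear; I never touched the blue cover or the look-alikes, and handed the job in at about 6.7 s.

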